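# Refit the bedside dimmer knob and hold it pressed

### The arm

A 7-joint arm with a two-finger parallel gripper is mounted at the origin on the work surface. World frame = base frame: x ahead of the robot, y to its left, z up, the work surface at z = 0. Lengths are in mm, angles in rad, forces in N, time in s.
With the tool pointing down it reaches from about 400 to 875 mm from the base axis. Payload 4.4 kg.
Tool frame: the origin (TCP) lies midway between the tips of the shut fingers; the grasp point (between the pads) lies 19 mm behind it; z points along the fingers, y is the line along which they close (so a half turn about z gives the same grasp; the last joint's range is limited). The gripper opens to 85 mm and grips with 20 to 120 N. Pads are 22 mm wide; open, the fingers measure 114 mm over their backs; the gripper's body (76 mm by 85 mm) begins 54 mm behind the grasp point. The pads swing forward as they close: fully open they stand 13 mm farther back than shut.
Start: joints at [1.23, 0.628, 0.038, 1.517, -0.027, 0.996, -0.02], TCP at [176.408, -625.618, 231.313] pointing down, gripper open.
Joint ranges: [-3.06, 3.06], [-0.37, 2.12], [-1.25, 1.32], [0.18, 2.47], [-1.1, 4.24], [0.23, 1.98], [-2.94, 2.94]. Speed limits (rad/s): [2.57, 2.57, 3.14, 3.14, 3.14, 3.14, 3.14].

### API

Orientations are given as [roll, pitch, yaw] about the fixed x, y, z axes, in that order (R = Rz(yaw) Ry(pitch) Rx(roll)).
In Python, from cell import ctrl, get_image, get_calibration gives the robot as it stands.
- The arm moves only by the shell command python3 -m creep 'ROWS'. ROWS is JSON, a list of rows, each an object of numbers: "dx", "dy", "dz": the shift along the world's x, y, z normalised to -1 to 1, where 1 is 0.4 m; "rx", "ry", "rz": the turn, a rotation vector about the world's x, y, z normalised to -1 to 1, where 1 is 2 pi rad; "grip": the closure, from -1 (fully open) to 1 (shut). A call has exactly 5 rows; each row is the pose to reach, as a shift and turn from the pose commanded when the call began, turning the shorter way round; what a row does not reach only later rows make up. A row lasts 1/8 s, in which the tool goes at most 62.5 mm and 10.7 degrees, less where a joint would pass 70% of its speed; a pose out of reach is approached as far as the arm can. A call with a number of a shift or a turn outside -1 to 1 is refused whole. A call with a gripper value outside its range is refused whole. The fingers move at their own pace and stop on an object; the grip force is fixed at half the most. Time passes only in rows, so rows that repeat a pose let the fingers close, or fill a call up. It gives the time, the measured TCP pose, the force, the opening and the grip force at its end, in the units of the state.
- ctrl.read_state(): the state, without advancing time (a new reading comes with each control period).
- get_image(name): name is "side" or "top"; returns the picture (420x560x3 uint8, red, green, blue); there is no depth.
- get_calibration(name): a dict with "mtx" (3x3 intrinsics, pixels), "world_from_camera" (4x4, takes a point from camera to world coordinates). Camera axes: x right, y down, z forward; pixel columns grow to the right and rows downward; lengths in mm; the calibration is good to about 2 mm. A picture is of the moment at which its call begins. get_calibration takes no time and is no camera call.
- ctrl.finish_job(): hands the job in; it is judged then, once.
The state is a dict: "clock": time; "qpos": joint angles; "qd": joint speeds; "tau": joint torques, N m; "eef_pos": TCP position; "tool_rot": TCP orientation; "force": force on the tool from outside, world axes, zero at the start; "torque": the same for the moment, N m; "width": finger opening in mm; "gripper_force": force on a finger pad.
Only numpy, scipy, OpenCV 4.12 (cv2) and the standard library are available. Lean on these libraries where they do the work, as an engineer would, in place of code of your own. Each camera call takes 0.05 s, during which the arm holds its last target. There are 200 camera calls.

### The job

The dimmer knob has come off the bedside lamp. Pick it up, put it back on the lamp's splined spindle, turning it until the splines mesh, slide it fully home, then push it all the way down against the spring switch and keep it pressed to store the night-light level: finish while you are still holding it down, and do not knock the piggy bank, cup, music box or mallet about.

Things in the scene. Friction and masses are not known exactly. Their poses are not given: they have to be found in the camera images.
- knob: loose dimmer knob, 60 g, upright on the nightstand: dark blue round grip, 42 mm diameter, 34 mm high, silver disc on top with an orange pointer line from middle to rim. Origin at the centre of its underside, z up its axis, x along the pointer. Underside: cross-shaped socket 15 mm deep, two 6.5 mm wide slots crossing on the axis, along the knob's x (under the pointer) and y
- knob_seat (a point): the point on the knob's axis at the ceiling of its socket, 15 mm above its underside, axes as knob; it meets spindle_top when the knob is fully home. The underside is then 43 mm above the nightstand, or 38 mm with the switch fully pressed
- spindle_top (a point): top centre of the lamp's orange spindle: a cross of four upright fins, 18 mm tip to tip, 4.5 mm thick, 22 mm high, rounded on top, along this point's x and y (z up); 58 mm above the nightstand unpressed, 24 mm above the white collar round it. Knob fits in any of four quarter turns, 1 mm clearance a side. Turns endlessly, stays as left (0.05 N m friction), start angle arbitrary
- push (a joint): how far the lamp's spindle is pushed straight down, 0 (up) to 0.005 m (pressed in fully). Spring: starts to move at about 4 N, 9 N at the end of its travel, springs back up when let go
- lamp: dimmer lamp, fixed: cream pill-shaped base 120 mm wide, 310 mm long, 28 mm high, silver dial plate and white collar (38 mm across, top at 34 mm) round the spindle. Origin on the nightstand under the spindle's axis; the base runs along the lamp's y from -60 to +250 mm, with a white globe (130 mm across, top at 233 mm) on a brass stem at y = +190 mm
- piggy_bank: bystander: pale pink ceramic piggy bank, 120 mm long, 80 mm wide, 100 mm high, origin under its middle
- cup: bystander: stainless baby cup with two handles, 68 mm across the rim, 115 mm over the handles (along its y), 70 mm high, origin under its middle
- music_box: bystander: pale blue plastic music box 70 x 90 x 50 mm with a small red-tipped lever (top at 75 mm), origin under its middle
- mallet: bystander: wooden xylophone mallet with a red head, 207 mm long (along its x), 30 mm wide, 24 mm high, lying down, origin at mid length on the nightstand

How it is judged (in metres and radians):
On the way, in this order (a step that is already met when the one before it is completed fails the run):
1. the knob is held in the fingers above the height of the spindle (height (world z) of knob above 0.058 m and contact force between the fingers and knob above 1 N), for 0.1 s.
2. the splines are meshed and the knob is fully home on the spindle (distance between knob_seat and spindle_top below 0.003 m and horizontal distance between knob and spindle_top below 0.0025 m), for 0.1 s.
At the end, for the whole second after the job is handed in: the knob is fully home on the meshed splines (socket ceiling within 3 mm of the spindle's top, centred within 2.5 mm, upright within 5 degrees), the spring switch is pressed in (at least 3.5 of its 5 mm), and the fingers are still on the knob, with more than 2 N (all of step 2 and angle between knob's own z axis and vertical below 0.09 rad and value of joint push above 0.0035 m and contact force between the fingers and knob above 2 N); the arm keeps its last pose, push and grip.
It fails at once if the piggy bank, cup, music box or mallet is pushed more than 30 mm or tipped over (distance of any of piggy_bank, cup, music_box, mallet from where it was at the start of the episode above 0.03 m or angle between any of piggy_bank, cup, music_box's own z axis and vertical above 0.6 rad).
It also fails if it takes over 48 s, if anything falls off the work surface, if the arm or the gripper's body presses on something with over 40 N, if the wrist force passes 120 N, or if a joint passes its speed limit or range.

## Working session

There is one attempt and no reset: what is moved stays moved. The work goes in short steps, Python scripts to look and compute and a shell command to move; the robot and the scene stay as the last step left them, time stands still between calls to the robot, and variables do not carry over. Pictures are saved under pics/ and viewed, at most 10 in all, crops included, and the job is handed in when it is done.

```bash
ls; mkdir -p pics; python3 - <<'E'
from cell import ctrl,get_image,get_calibration
import cv2,numpy as np
for n in("side","top"):
    im=get_image(n); cv2.imwrite(f"pics/{n}0.png",im[:,:,::-1]); c=get_calibration(n); print(n,np.round(c["mtx"],1).tolist(),np.round(c["world_from_camera"],3).tolist())
print(ctrl.read_state())
E
```

```text
pics
side [[490.6, 0.0, 280.1], [0.0, 490.6, 217.5], [0.0, 0.0, 1.0]] [[-0.775, -0.459, 0.435, 186.776], [-0.632, 0.551, -0.544, 336.175], [0.01, -0.697, -0.717, 754.318], [0.0, 0.0, 0.0, 1.0]]
top [[414.0, 0.0, 279.9], [0.0, 414.0, 206.4], [0.0, 0.0, 1.0]] [[0.023, -0.989, 0.145, 475.151], [-0.999, -0.026, -0.022, -158.727], [0.025, -0.145, -0.989, 1050.084], [0.0, 0.0, 0.0, 1.0]]
{'clock': 0.1, 'qpos': array([ 1.23019286,  0.62925418,  0.03848631,  1.51826148, -0.02698389,
        0.99629989, -0.02001422]), 'qd': array([-5.54766155e-04, -1.03735176e-03,  7.98677394e-05, -2.00656140e-03,
        4.61303915e-04, -1.25215573e-03, -8.86524361e-04]), 'tau': array([ 2.69307078e-03, -5.64531398e+01,  1.23030670e+00, -1.93971312e+01,
        1.12852233e-02,  5.39743443e-03, -1.44499444e-05]), 'eef_pos': array([ 176.23321034, -625.07533717,  230.48354349]), 'tool_rot': array([-3.13988962e+00,  5.50209127e-05,  2.74764587e-01]), 'force': array([ 0.2601745 ,  0.39801455, -0.18692188]), 'torque': array([ 0.01051952, -0.0153487 , -0.01727986]), 'gripper_force': 0.0, 'width': 85.38326688170892}
```

View pics/side0.png

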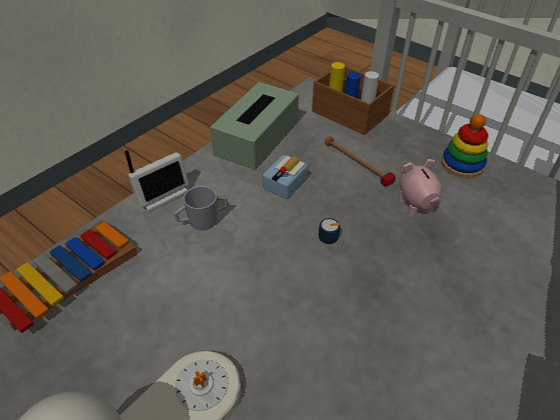

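View pics/top0.png

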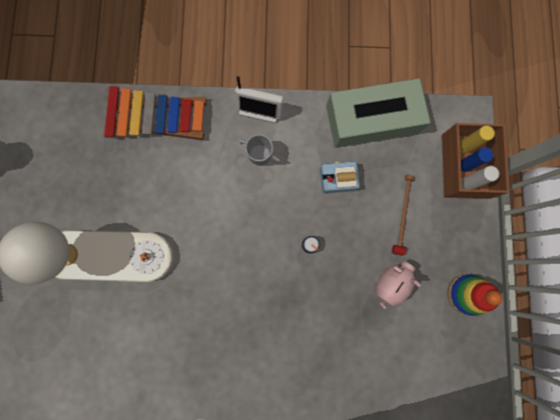

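The side view shows the knob at (329,230) and the spindle at (200,381). In the top view the knob is at (311,244) and the spindle at (145,256). The bystanders are well clear of both. Next I'll take enlarged crops.

```bash
python3 - <<'E'
import cv2,numpy as np
s=cv2.imread("pics/side0.png");t=cv2.imread("pics/top0.png")
def c(im,u,v,r=18,k=15): return cv2.resize(im[v-r:v+r,u-r:u+r],None,fx=290/(2*r),fy=290/(2*r),interpolation=cv2.INTER_CUBIC)
o=np.vstack([np.hstack([c(s,329,230),c(s,200,381)]),np.hstack([c(t,311,244),c(t,145,256)])])
cv2.imwrite("pics/crops.png",np.clip(o*1.6,0,255).astype('uint8'))
E
```

```text
(no output)
```

View pics/crops.png

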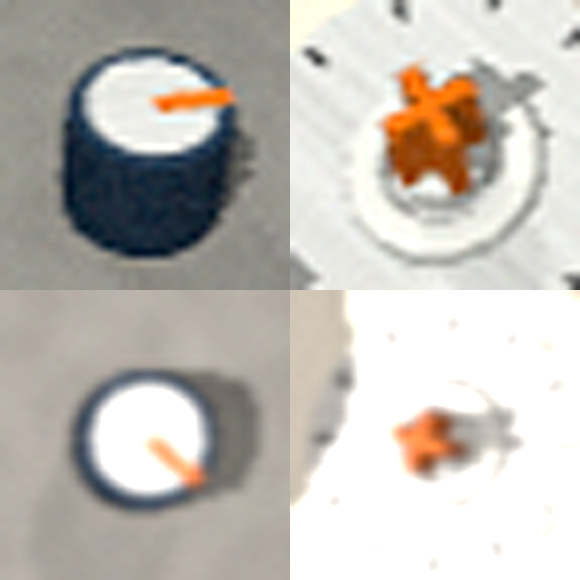

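```bash
cat > h.py <<'E'
import cv2,numpy as np
from cell import ctrl,get_image,get_calibration
C={n:get_calibration(n) for n in("side","top")}
def ray(n,p):
    c=C[n];T=c["world_from_camera"];d=T[:3,:3]@np.linalg.solve(c["mtx"],[p[0],p[1],1.]);return T[:3,3],d
def plane(n,p,z):
    o,d=ray(n,p);return o+d*(z-o[2])/d[2]
def tri(ps,pt):
    A=[];b=[]
    for n,p in(("side",ps),("top",pt)):
        o,d=ray(n,p);d=d/np.linalg.norm(d);P=np.eye(3)-np.outer(d,d);A.append(P);b.append(P@o)
    X=np.linalg.solve(sum(A),sum(b));return X,[np.linalg.norm(P@X-q) for P,q in zip(A,b)]
def comp(m,near):
    n,l,s,c=cv2.connectedComponentsWithStats(m.astype('uint8'))
    i=1+np.argmin(np.hypot(*(c[1:]-near).T)+1000*(s[1:,4]<4));return l==i,c[i],s[i]
def masks(im):
    h=cv2.cvtColor(im,cv2.COLOR_RGB2HSV).astype(int);H,S,V=h[...,0],h[...,1],h[...,2]
    return dict(orange=(H<18)&(S>130)&(V>70),white=(S<60)&(V>135))
E
python3 - <<'E'
from h import *
import cv2
im={n:cv2.imread(f"pics/{n}0.png")[:,:,::-1].copy() for n in C}
near=dict(side=[(329,230-5),(200,380)],top=[(311,244),(144,256)])
K={}
for n in C:
    m=masks(im[n]);k=np.array(near[n][0])
    d=(m['white']|m['orange']);d[:, :k[0]-16]=0;d[:,k[0]+17:]=0
    mm,c,s=comp(d,k);(e,ax,an)=cv2.fitEllipse(max(cv2.findContours(mm.astype('uint8'),0,1)[0],key=len))
    o,oc,os=comp(m['orange'],near[n][0]); sp,sc,ss=comp(m['orange'],near[n][1])
    print(n,"disc",c,e,ax,s,"ptr",oc,os[4],"spin",sc,ss); K[n]=(c,oc,sc)
    for z in(33,34):
        a=plane(n,c,34);b=plane(n,oc,34)
    print(' knob@34',a,' ptr yaw',np.degrees(np.arctan2(b[1]-a[1],b[0]-a[0])))
print('knob tri',tri(K['side'][0],K['top'][0]))
q=lambda p,u0,v0:(u0-18+(p[0]+.5)/8.056-.5,v0-18+(p[1]+.5)/8.056-.5)
S=lambda p:q((p[0]-290,p[1]),200,381); 
T=lambda p:q((p[0]-290,p[1]-290),145,256)
tips=[(412,72),(392,124),(476,92),(456,130)]
P=[plane("side",S(p),56) for p in tips];print('fin tips',np.round(P,1).tolist(),np.mean(P,0))
for a,b in((0,3),(1,2)):
    v=P[b]-P[a];print('fin',np.linalg.norm(v),np.degrees(np.arctan2(v[1],v[0]))%90)
print('spin tri',tri(S((434,104)),T((426,438))),plane("side",S((434,104)),58),plane("top",T((426,438)),58))
print('collar',plane("side",S((452,170)),34))
E
```

```text
side disc [329.5112782  224.81954887] (329.7803039550781, 224.78631591796875) (10.241206169128418, 15.916341781616211) [322 220  18  11 133] ptr [334.88235294 223.82352941] 17 spin [199.4015748 378.7480315] [194 371  12  16 127]
 knob@34 [ 534.26829117 -258.85523322   34.        ]  ptr yaw -126.2158779019921
top disc [310.91729323 244.0075188 ] (311.0718078613281, 244.11874389648438) (12.201251029968262, 13.130294799804688) [305 238  13  13 133] ptr [314.9 247.3] 10 spin [143.62962963 256.37037037] [141 254   7   6  27]
 knob@34 [ 533.33205646 -259.20080251   34.        ]  ptr yaw -128.32946063942802
knob tri (array([ 533.74433443, -258.93231439,   34.20712199]), [np.float64(0.49132512561240416), np.float64(0.4913251256124173)])
fin tips [[501.8, 139.5, 56.0], [497.1, 149.1, 56.0], [489.6, 134.6, 56.0], [487.1, 142.3, 56.0]] [493.89759248 141.37949953  56.        ]
fin 14.958916784657415 78.93799014296818
fin 16.29617729262849 62.48456849458471
spin tri (array([494.55774359, 140.53775926,  53.88271512]), [np.float64(0.37462300353732675), np.float64(0.3746230035373897)]) [493.07534793 141.88311035  58.        ] [494.17974655 139.06447439  58.        ]
collar [491.34002587 142.39655484  34.        ]
```

Triangulation puts the knob's top at (533.8, -259.0, 34.2), which agrees with the 34 mm given. Its pointer yaw is about -127°. The spindle is near (493.5, 141) with its fins at about 70° mod 90. I'll move above the knob now and measure the spindle again later.

```bash
python3 -m creep '[{"dx":0.09,"dy":0.092,"dz":0,"rx":0,"ry":0,"rz":0,"grip":-1},{"dx":0.18,"dy":0.184,"dz":0,"rx":0,"ry":0,"rz":0,"grip":-1},{"dx":0.27,"dy":0.276,"dz":0,"rx":0,"ry":0,"rz":0,"grip":-1},{"dx":0.36,"dy":0.368,"dz":0,"rx":0,"ry":0,"rz":0,"grip":-1},{"dx":0.45,"dy":0.46,"dz":0,"rx":0,"ry":0,"rz":0,"grip":-1}]'
python3 -m creep '[{"dx":0.09,"dy":0.092,"dz":0,"rx":0,"ry":0,"rz":0,"grip":-1},{"dx":0.18,"dy":0.184,"dz":0,"rx":0,"ry":0,"rz":0,"grip":-1},{"dx":0.27,"dy":0.276,"dz":0,"rx":0,"ry":0,"rz":0,"grip":-1},{"dx":0.36,"dy":0.368,"dz":-0.05,"rx":0,"ry":0,"rz":0,"grip":-1},{"dx":0.444,"dy":0.4565,"dz":-0.15,"rx":0,"ry":0,"rz":0,"grip":-1}]'
```

```text
clock: 0.72
eef_pos: [357.3, -440.2, 231.0]
tool_rot: [-3.141, 0.0, 0.275]
force: [1.1, -1.1, -0.1]
width: 85.6
gripper_force: 0.0
clock: 1.35
eef_pos: [536.2, -258.5, 172.3]
tool_rot: [3.139, -0.003, 0.275]
force: [-0.5, 0.5, 0.4]
width: 85.4
gripper_force: 0.0
```

```bash
python3 -m creep '[{"dx":0,"dy":0,"dz":-0.1,"rx":0,"ry":0,"rz":0,"grip":-1},{"dx":0,"dy":0,"dz":-0.2,"rx":0,"ry":0,"rz":0,"grip":-1},{"dx":0,"dy":0,"dz":-0.3,"rx":0,"ry":0,"rz":0,"grip":-1},{"dx":0,"dy":0,"dz":-0.34,"rx":0,"ry":0,"rz":0,"grip":-1},{"dx":0,"dy":0,"dz":-0.34,"rx":0,"ry":0,"rz":0,"grip":-1}]'
python3 - <<'E'
from h import *
s,t=get_image("side"),get_image("top")
c=lambda im,u,v,r=45: cv2.resize(im[v-r:v+r,u-r:u+r],(390,390),interpolation=cv2.INTER_CUBIC)
cv2.imwrite("pics/g.png",np.hstack([c(s,329,220),c(t,311,244)])[:,:,::-1]); print(ctrl.read_state()["eef_pos"])
E
```

```text
clock: 1.98
eef_pos: [533.1, -259.1, 34.9]
tool_rot: [-3.14, 0.001, 0.275]
force: [0.3, 0.0, 0.4]
width: 85.3
gripper_force: 0.0
[ 534.58111787 -259.86665391   36.87020221]
```

View pics/g.png

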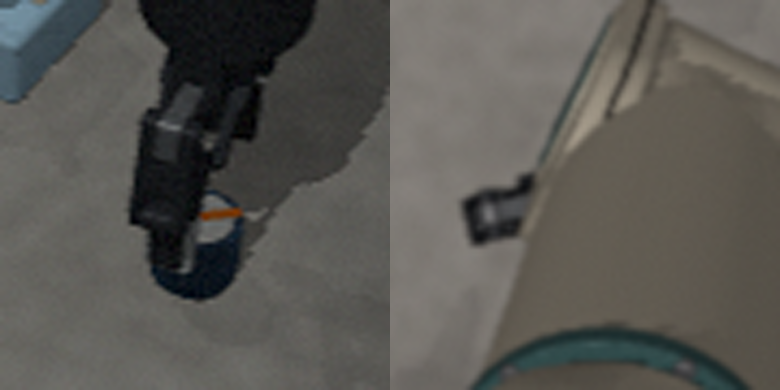

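The fingers straddle the knob, which sits at (195,245) in the left crop; the arm hides the knob in the top view. I'll go down and close.

```bash
python3 -m creep '[{"dx":0,"dy":0,"dz":-0.04,"rx":0,"ry":0,"rz":0,"grip":-1},{"dx":0,"dy":0,"dz":-0.083,"rx":0,"ry":0,"rz":0,"grip":-1},{"dx":0,"dy":0,"dz":-0.083,"rx":0,"ry":0,"rz":0,"grip":-1},{"dx":0,"dy":0,"dz":-0.083,"rx":0,"ry":0,"rz":0,"grip":1},{"dx":0,"dy":0,"dz":-0.083,"rx":0,"ry":0,"rz":0,"grip":1}]'
python3 -m creep '[{"dx":0,"dy":0,"dz":0,"rx":0,"ry":0,"rz":0,"grip":1},{"dx":0,"dy":0,"dz":0,"rx":0,"ry":0,"rz":0,"grip":1},{"dx":0,"dy":0,"dz":0,"rx":0,"ry":0,"rz":0,"grip":1},{"dx":0,"dy":0,"dz":0,"rx":0,"ry":0,"rz":0,"grip":1},{"dx":0,"dy":0,"dz":0,"rx":0,"ry":0,"rz":0,"grip":1}]'
```

```text
clock: 2.7
eef_pos: [534.0, -259.5, 2.9]
tool_rot: [3.141, -0.001, 0.275]
force: [-0.1, -0.5, -0.5]
width: 51.4
gripper_force: 0.0
clock: 3.32
eef_pos: [534.1, -259.5, 3.2]
tool_rot: [3.141, -0.001, 0.275]
force: [-0.9, 0.9, 6.8]
width: 40.4
gripper_force: 60.3
```

```bash
python3 -m creep '[{"dx":0,"dy":0,"dz":0.07,"rx":0,"ry":0,"rz":0,"grip":1},{"dx":0,"dy":0,"dz":0.15,"rx":0,"ry":0,"rz":0,"grip":1},{"dx":0,"dy":0.05,"dz":0.23,"rx":0,"ry":0,"rz":0,"grip":1},{"dx":-0.02,"dy":0.14,"dz":0.29,"rx":0,"ry":0,"rz":0,"grip":1},{"dx":-0.03,"dy":0.25,"dz":0.3,"rx":0,"ry":0,"rz":0,"grip":1}]'
python3 -m creep '[{"dx":-0.015,"dy":0.12,"dz":0,"rx":0,"ry":0,"rz":0,"grip":1},{"dx":-0.03,"dy":0.24,"dz":0,"rx":0,"ry":0,"rz":0,"grip":1},{"dx":-0.04,"dy":0.36,"dz":0,"rx":0,"ry":0,"rz":0,"grip":1},{"dx":-0.05,"dy":0.46,"dz":0,"rx":0,"ry":0,"rz":0,"grip":1},{"dx":-0.05,"dy":0.52,"dz":0,"rx":0,"ry":0,"rz":0,"grip":1}]'
python3 - <<'E'
from h import *
s,t=get_image("side"),get_image("top");print(ctrl.read_state()["eef_pos"],ctrl.read_state()["qpos"])
cv2.imwrite("pics/s1.png",s[:,:,::-1]);cv2.imwrite("pics/t1.png",t[:,:,::-1])
c=lambda im,k: cv2.resize(im,(390,292),interpolation=cv2.INTER_CUBIC)
a=cv2.resize(s[340:420,150:250],(480,384),interpolation=cv2.INTER_CUBIC)
b=cv2.resize(s,(300,225));b2=cv2.resize(t,(300,225))
o=np.zeros((460,790,3),np.uint8);o[:384,:480]=a;o[:225,490:790]=b;o[230:455,490:790]=b2
cv2.imwrite("pics/v1.png",o[:,:,::-1])
E
```

```text
clock: 3.95
eef_pos: [522.3, -159.6, 124.2]
tool_rot: [3.139, -0.003, 0.273]
force: [0.8, 0.8, -0.7]
width: 40.1
gripper_force: 60.6
clock: 4.58
eef_pos: [501.0, 51.3, 122.4]
tool_rot: [-3.141, 0.0, 0.278]
force: [0.1, -0.9, -0.9]
width: 40.4
gripper_force: 60.6
[501.47560735  52.32353952 122.37763946] [-0.2079685   0.58877873  0.07269224  2.02454175 -0.08324363  0.53069419
 -1.36598993]
```

View pics/v1.png

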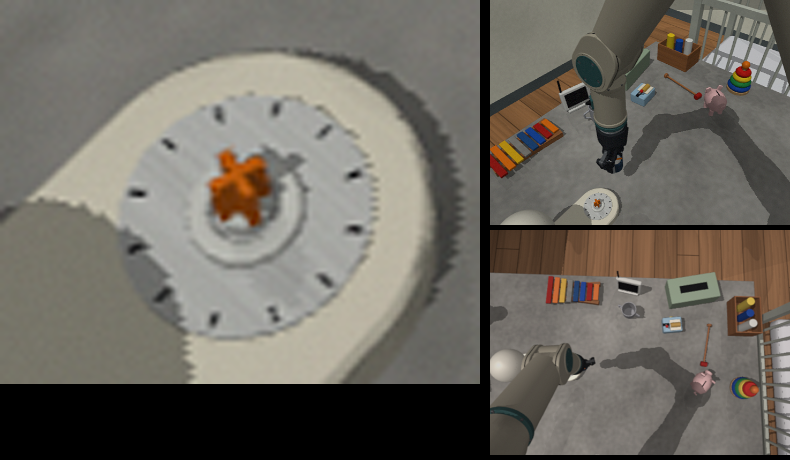

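The side crop shows the spindle cross clearly at about (200,379), with the dial plate centred at about (201,385). The knob is held and everything else is untouched. I'll refine the spindle's axis from the plate and collar, and the fin angle from the lit top faces.

```bash
python3 - <<'E'
from h import *
I={(n,k):cv2.imread(f"pics/{f}.png") for n,k,f in(("side",0,"side0"),("side",1,"s1"),("top",0,"top0"))}
for (n,k),im in I.items():
    h=cv2.cvtColor(im,cv2.COLOR_BGR2HSV).astype(int);H,S,V=h[...,0],h[...,1],h[...,2]
    cen=(201,385) if n=="side" else (147,256)
    # plate: grey low saturation vs cream base
    yy,xx=np.mgrid[:420,:560]
    m=((S<25)&(V>95)&(np.hypot(xx-cen[0],yy-cen[1])<(31 if n=="side" else 19))).astype('uint8')
    m=cv2.morphologyEx(m,cv2.MORPH_CLOSE,np.ones((5,5)))
    c=max(cv2.findContours(m,0,1)[0],key=cv2.contourArea)
    e=cv2.fitEllipse(cv2.convexHull(c));p=plane(n,e[0],29)
    print(n,k,'plate ellipse',np.round(e[0],2),np.round(e[1],1),cv2.contourArea(c),np.round(p,1))
    o=(H<18)&(S>130)&(np.hypot(xx-cen[0],yy-cen[1])<15)
    print(' orange V pct',np.percentile(V[o],[10,30,50,70,90]))
    for th in (np.percentile(V[o],[45,55,65])):
        ys,xs=np.nonzero(o&(V>=th))
        P=np.array([plane(n,(x,y),57)[:2] for x,y in zip(xs,ys)]);ctr=(P.max(0)+P.min(0))/2
        ctr=P.mean(0);w=(P-ctr)@[1,1j];a=np.degrees(np.angle((w**4).sum()))/4%90
        print('  th',th,len(P),np.round(ctr,1),'ang',round(a,1),'coh',round(abs((w**4).sum())/(abs(w)**4).sum(),2))
E
```

```text
side 0 plate ellipse [200.58 384.76] [49.1 55.5] 2062.5 [493.5 143.4  29. ]
 orange V pct [ 86.4  93.  101.  135.8 162. ]
  th 96.0 71 [492.5 144. ] ang 62.9 coh 0.34
  th 106.70000000000002 58 [493.5 143.3] ang 68.3 coh 0.42
  th 129.0 46 [494.1 142.3] ang 70.1 coh 0.79
side 1 plate ellipse [200.62 384.74] [49.2 55.7] 2085.5 [493.5 143.3  29. ]
 orange V pct [ 98.5 105.  114.  154.5 183.5]
  th 109.0 70 [492.7 143.8] ang 60.4 coh 0.26
  th 119.25 57 [493.7 143.1] ang 68.5 coh 0.45
  th 146.0 45 [494.2 142.2] ang 70.7 coh 0.79
top 0 plate ellipse [146.73 257.01] [35.5 37.2] 961.0 [492.3 139.7  29. ]
 orange V pct [ 93.4 120.6 142.  157.8 170. ]
  th 132.20000000000002 15 [493.7 141. ] ang 73.5 coh 0.76
  th 143.8 12 [493.8 141.4] ang 72.0 coh 0.77
  th 155.9 10 [494.  140.9] ang 73.3 coh 0.57
```

```bash
python3 -m creep '[{"dx":-0.008,"dy":0.08,"dz":0,"rx":0,"ry":0,"rz":0.016,"grip":1},{"dx":-0.014,"dy":0.16,"dz":-0.03,"rx":0,"ry":0,"rz":0.032,"grip":1},{"dx":-0.021,"dy":0.232,"dz":-0.09,"rx":0,"ry":0,"rz":0.0486,"grip":1},{"dx":-0.021,"dy":0.232,"dz":-0.12,"rx":0,"ry":0,"rz":0.0486,"grip":1},{"dx":-0.021,"dy":0.232,"dz":-0.12,"rx":0,"ry":0,"rz":0.0486,"grip":1}]'
python3 - <<'E'
from h import *
s=get_image("side");t=get_image("top");st=ctrl.read_state();print(st["eef_pos"],st["tool_rot"],st["qpos"])
cv2.imwrite("pics/s2.png",s[:,:,::-1]);cv2.imwrite("pics/t2.png",t[:,:,::-1])
a=cv2.resize(s[320:410,150:250],(500,450),interpolation=cv2.INTER_CUBIC);b=cv2.resize(t[220:280,120:180],(290,290),interpolation=cv2.INTER_CUBIC)
o=np.zeros((450,790,3),np.uint8);o[:,:500]=a;o[:290,500:]=b
cv2.imwrite("pics/v2.png",np.clip(o[:,:,::-1]*1.5,0,255).astype('uint8'))
E
```

```text
clock: 5.3
eef_pos: [492.9, 139.4, 73.7]
tool_rot: [3.141, 0.003, 0.578]
force: [0.3, -0.6, -0.2]
width: 40.3
gripper_force: 60.7
[493.84228029 139.51878148  74.77172744] [3.14041701e+00 1.55971662e-04 5.76943678e-01] [-0.33637309  0.67941763  0.00827544  2.02732056 -0.00954853  0.4347524
 -1.31512811]
```

View pics/v2.png

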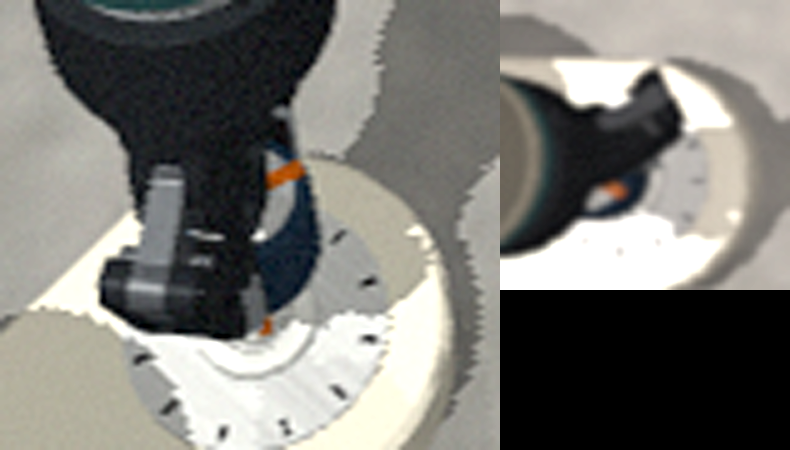

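```bash
python3 - <<'E'
from h import *
q=lambda p,u0,v0,r:(u0+(p[0]+.5)/r-.5,v0+(p[1]+.5)/r-.5)
k=290/36
t0s,t0t=q((236,96),311,212,k),q((209,197),293,226,k)
print('tip0',tri(t0s,t0t),plane("side",t0s,34),plane("top",t0t,34))
t1s,t1t=q((304,170),150,320,5),q((134,185),120,220,290/60)
print('tip1',tri(t1s,t1t),plane("side",t1s,106.5),plane("top",t1t,106.5))
for f,n,c in(("side0","side",(335,224)),("s2","side",(207,355)),("top0","top",(314,247)),("t2","top",(143,258))):
    im=cv2.imread(f"pics/{f}.png");m=masks(im[:,:,::-1].copy())['orange'];mm,cc,s=comp(m,c);ys,xs=np.nonzero(mm)
    z=34 if f.endswith('0') else 106.5
    P=np.array([plane(n,p,z)[:2] for p in zip(xs,ys)]);u,sv,vt=np.linalg.svd(P-P.mean(0));a=np.degrees(np.arctan2(vt[0,1],vt[0,0]))%180
    print(f,len(P),cc,P.mean(0),'axis',a, sv)
E=[]
for i in range(6):
    get_image("side");E.append(ctrl.read_state()["eef_pos"])
print(np.round(E,1).tolist(),np.mean(E,0))
E
```

```text
tip0 (array([ 520.20471656, -277.65486997,   32.00364047]), [np.float64(1.168788110032072), np.float64(1.1687881100321138)]) [ 520.28265979 -275.35775772   34.        ] [ 519.10585134 -278.00490263   34.        ]
tip1 (array([488.96942341, 118.39915209,  95.88354991]), [np.float64(0.3850486195855706), np.float64(0.38504861958555375)]) [483.76255948 121.71631964 106.5       ] [489.12168039 115.55317713 106.5       ]
side0 17 [334.88235294 223.82352941] [ 527.49609916 -268.10449887] axis 50.13963033956662 [24.72756585  5.62123088]
s2 24 [206.54166667 354.33333333] [487.23422682 126.08904877] axis 68.07596343605302 [14.60208488  7.66945897]
top0 10 [314.9 247.3] [ 525.52296199 -269.07853128] axis 53.0514604581885 [15.27337495  3.19152832]
t2 8 [143.75  258.875] [486.71947009 123.36389797] axis 56.6356099530002 [7.25382625 3.24097423]
[[494.0, 139.8, 75.0], [494.0, 140.1, 75.1], [494.0, 140.4, 75.2], [493.9, 140.7, 75.2], [493.8, 140.9, 75.1], [493.6, 141.1, 75.0]] [493.8921494  140.53455071  75.07769105]
```

```bash
python3 -m creep '[{"dx":0,"dy":0,"dz":-0.02,"rx":0,"ry":0,"rz":0,"grip":1},{"dx":0,"dy":0,"dz":-0.035,"rx":0,"ry":0,"rz":0,"grip":1},{"dx":0,"dy":0,"dz":-0.0425,"rx":0,"ry":0,"rz":0,"grip":1},{"dx":0,"dy":0,"dz":-0.0425,"rx":0,"ry":0,"rz":0,"grip":1},{"dx":0,"dy":0,"dz":-0.0425,"rx":0,"ry":0,"rz":0,"grip":1}]'
```

```text
clock: 6.32
eef_pos: [493.3, 141.7, 57.4]
tool_rot: [-3.141, -0.0, 0.58]
force: [-0.3, 0.8, -1.6]
width: 40.3
gripper_force: 60.6
```

```bash
python3 -m creep '[{"dx":0,"dy":0,"dz":-0.004,"rx":0,"ry":0,"rz":0,"grip":1},{"dx":0,"dy":0,"dz":-0.008,"rx":0,"ry":0,"rz":0,"grip":1},{"dx":0,"dy":0,"dz":-0.01,"rx":0,"ry":0,"rz":0,"grip":1},{"dx":0,"dy":0,"dz":-0.01,"rx":0,"ry":0,"rz":0,"grip":1},{"dx":0,"dy":0,"dz":-0.01,"rx":0,"ry":0,"rz":0,"grip":1}]'
```

```text
clock: 6.95
eef_pos: [493.5, 141.6, 53.5]
tool_rot: [3.142, -0.001, 0.58]
force: [0.6, 1.6, -0.7]
width: 40.6
gripper_force: 60.6
```

No resistance, and the tool is 6.5 mm past where it would touch the fins if they weren't lined up, so they have meshed. I'll keep going.

```bash
python3 -m creep '[{"dx":0,"dy":0,"dz":-0.005,"rx":0,"ry":0,"rz":0,"grip":1},{"dx":0,"dy":0,"dz":-0.01,"rx":0,"ry":0,"rz":0,"grip":1},{"dx":0,"dy":0,"dz":-0.015,"rx":0,"ry":0,"rz":0,"grip":1},{"dx":0,"dy":0,"dz":-0.019,"rx":0,"ry":0,"rz":0,"grip":1},{"dx":0,"dy":0,"dz":-0.019,"rx":0,"ry":0,"rz":0,"grip":1}]'
python3 - <<'E'
from h import *
s=get_image("side");t=get_image("top");st=ctrl.read_state();print(st["eef_pos"],st["force"])
a=cv2.resize(s[320:410,150:250],(500,450),interpolation=cv2.INTER_CUBIC);b=cv2.resize(t[220:280,120:180],(290,290),interpolation=cv2.INTER_CUBIC)
o=np.zeros((450,790,3),np.uint8);o[:,:500]=a;o[:290,500:]=b
cv2.imwrite("pics/v3.png",np.clip(o[:,:,::-1]*1.5,0,255).astype('uint8'))
E
```

```text
clock: 7.58
eef_pos: [493.5, 141.6, 46.0]
tool_rot: [-3.142, -0.0, 0.58]
force: [0.7, 2.2, 3.1]
width: 40.7
gripper_force: 60.6
[493.46380462 141.62805533  46.074214  ] [0.63108885 2.60645691 3.95559601]
```

View pics/v3.png

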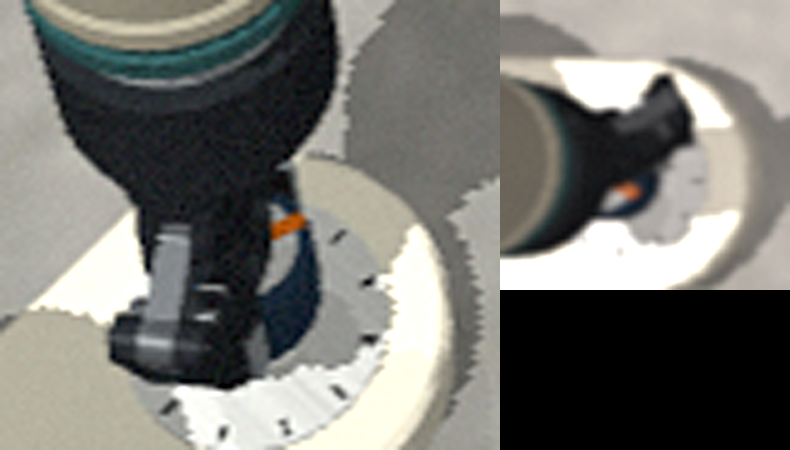

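The knob sits on the collar around the spindle. TCP is at 46 mm and the upward force is about 4 N, so the spring is just starting to move. I'll press now.

```bash
python3 -m creep '[{"dx":0,"dy":0.001,"dz":-0.002,"rx":0,"ry":0,"rz":0,"grip":1},{"dx":0,"dy":0.002,"dz":-0.004,"rx":0,"ry":0,"rz":0,"grip":1},{"dx":0,"dy":0.002,"dz":-0.008,"rx":0,"ry":0,"rz":0,"grip":1},{"dx":0,"dy":0.002,"dz":-0.012,"rx":0,"ry":0,"rz":0,"grip":1},{"dx":0,"dy":0.002,"dz":-0.012,"rx":0,"ry":0,"rz":0,"grip":1}]'
```

```text
clock: 8.3
eef_pos: [493.5, 141.9, 41.3]
tool_rot: [3.141, -0.0, 0.58]
force: [0.6, 0.6, 7.7]
width: 40.8
gripper_force: 60.8
```

```bash
python3 -m creep '[{"dx":0,"dy":0,"dz":-0.002,"rx":0,"ry":0,"rz":0,"grip":1},{"dx":0,"dy":0,"dz":-0.004,"rx":0,"ry":0,"rz":0,"grip":1},{"dx":0,"dy":0,"dz":-0.006,"rx":0,"ry":0,"rz":0,"grip":1},{"dx":0,"dy":0,"dz":-0.006,"rx":0,"ry":0,"rz":0,"grip":1},{"dx":0,"dy":0,"dz":-0.006,"rx":0,"ry":0,"rz":0,"grip":1}]'
```

```text
clock: 8.93
eef_pos: [493.9, 142.0, 40.5]
tool_rot: [3.141, -0.001, 0.58]
force: [-2.2, 0.5, 23.5]
width: 40.1
gripper_force: 62.5
```

The force jumped to 23.5 N with the TCP stopped at 40.5 mm, so the switch is at its end stop. I'll let it settle and check.

```bash
python3 -m creep '[{"dx":0,"dy":0,"dz":0,"rx":0,"ry":0,"rz":0,"grip":1},{"dx":0,"dy":0,"dz":0,"rx":0,"ry":0,"rz":0,"grip":1},{"dx":0,"dy":0,"dz":0,"rx":0,"ry":0,"rz":0,"grip":1},{"dx":0,"dy":0,"dz":0,"rx":0,"ry":0,"rz":0,"grip":1},{"dx":0,"dy":0,"dz":0,"rx":0,"ry":0,"rz":0,"grip":1}]'
python3 - <<'E'
from h import *
s=get_image("side");st=ctrl.read_state();print(st["eef_pos"],st["force"])
a=cv2.resize(s[320:410,150:250],(500,450),interpolation=cv2.INTER_CUBIC)
cv2.imwrite("pics/v4.png",np.clip(a[:,:,::-1]*1.5,0,255).astype('uint8'))
E
```

```text
clock: 9.55
eef_pos: [493.9, 142.0, 40.6]
tool_rot: [3.141, -0.002, 0.58]
force: [-1.5, 0.2, 22.8]
width: 40.4
gripper_force: 62.5
[493.94318972 141.9823466   40.5821151 ] [-1.30455219  1.05246996 23.22831527]
```

View pics/v4.png

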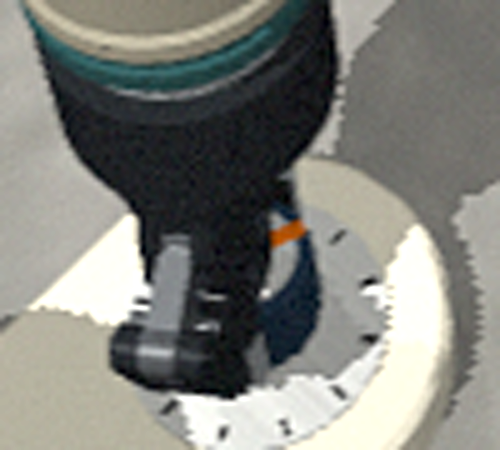

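The knob is upright, about 5 mm lower than before pressing (pointer now at (290,233) in the crop), and the force is steady at 23 N against the stop. I'll hand it in.

```bash
python3 -c "
from cell import ctrl
print(ctrl.finish_job())"
```

```text
the job is handed in; nothing more can be done
None
```

I handed the job in with the knob meshed and fully home on the spindle, held upright and pressed against the switch's end stop at about 23 N; the bystanders were not touched, and the result of the judging was not shown.

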